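Swing the bench magnifier over the stone in the dish

TASK

With one fingertip (gripper shut), gently push the arm of the bench magnifier round on its post until the lens is centred above the stone that lies in a glass dish, then take the finger away. Only push the arm: do not grip it, and do not move or lift the stones, the dishes or anything else.

Things in the scene. Friction and masses are not known exactly. Their poses are not given: they have to be found in the camera images.
- pivot (a point): Vertical hinge axis of the magnifier, on top of its post, at the height of the arm's centre line (100 mm above the table). The post is 14 mm thick (24 mm just below the arm) on a round foot 84 mm across, fixed to the table. The hub on top is 26 mm across and rises to 14 mm above this point.
- bar_middle (a point): Centre of the straight aluminium bar between hub and lens frame, 85 mm from the hinge axis: the place to push, on either side face. The bar is 10 mm wide, 14 mm high (93 to 107 mm above the table) and bare from 13 to 110 mm from the axis. It swings level, about 1.9 rad either way from the middle of its range, which covers every place where things lie; about 1 N at this point keeps it turning, and it stays where it is left (no spring, no coasting after a slow push).
- lens_centre (a point): Centre of the round glass lens at the end of the swing arm, 160 mm from the hinge axis, 100 mm above the table. The black frame round it is 84 mm across outside and 10 mm thick. Its clear underside stands 95 mm above the table, well over everything lying there. The line from pivot to lens_centre is the arm's direction.
- stone_centre (a point): Centre of the brown stone (26 x 30 mm, 18 mm high) that lies loose in the middle of a glass dish, within 10 mm of the path of the lens centre. The goal is to bring the lens above this point.
- stone_dish: Clear glass dish with the stone in it, 89 mm across, 16 mm high, loose; origin at the centre of its underside.
- empty_dish: Empty clear glass dish, 89 mm across, 16 mm high, loose, also under the lens's path; origin at the centre of its underside. Leave alone.
- bare_stone: Yellowish stone without a dish, 40 x 56 mm, 26 mm high, loose on the table, also under the lens's path; origin at the centre of its underside. Leave alone.
- tweezers: Steel tweezers lying flat, 13 x 122 mm, 10 mm high; origin at the centre of the underside, y along them. Leave alone.
- tape: Roll of green tape lying flat, 52 mm across, 28 mm high; origin at the centre of its underside. Leave alone.
- swing_arm: The hinged part as a whole (hub, bar, lens frame, lens); origin on the hinge axis at the height of the bar's centre line, -x axis pointing along the bar to the lens.
Things that resemble listed ones, but are neither listed nor needed, are in the scene too. There is more than one size of the part that bears pivot; the job needs the larger.

How it is judged:
By the outcome, as a careful person would: the job done as asked, in the order asked, and still so for the second after the job is handed in, with the robot touching nothing.
It also fails if it takes over 38 s, if anything falls off the work surface, if the arm or the gripper's body presses on something with over 40 N, if the wrist force passes 120 N, or if a joint passes its speed limit or range.

ROBOT

A 6-joint arm with a two-finger parallel gripper is mounted at the origin on a cart in front of the work surface, level with it; the furniture and walls round the work are solid. World frame = base frame: x ahead of the robot, y to its left, z up, the work surface at z = 0. Lengths are in m, angles in rad, forces in N, time in s.
With the tool pointing down it reaches from about 0.35 to 0.975 m from the base axis. Payload 4.9 kg.
Tool frame: the origin (TCP) lies at the very end of the fingers, on their centre line; the grasp point (between the pads) lies manip.grip_point_offset behind it (manip.grip_point_offset is the distance from the TCP to the grasp point, in m); z points along the fingers, y is the line along which they close (so a half turn about z gives the same grasp; the last joint's range is limited). The gripper opens to 85 mm and grips with 20 to 120 N. Pads are 22 mm wide; open, the fingers measure 114 mm over their backs; the gripper's body (76 mm by 85 mm) begins 54 mm behind the grasp point. The pads swing forward as they close: fully open they stand 13 mm farther back than shut.
Start: joints at [1.031, 0.053, 1.613, -0, 1.476, -0.119], TCP at [0.255, 0.57, 0.231] pointing down, gripper open.
Joint ranges: [-3.01, 3.01], [-1.01, 2.22], [0.06, 2.58], [-1.02, 4.17], [0.09, 2.62], [-3.14, 3.14]. Speed limits (rad/s): [2.57, 2.57, 3.14, 3.14, 3.14, 3.14].

INTERFACE

Orientations are given as a unit quaternion [w, x, y, z].
In Python, from plant import manip gives the robot as it stands.
- The arm moves only by the shell command python3 -m crank 'ROWS' [OPENING]. ROWS is JSON, a list of rows, each an object of numbers: "x", "y", "z": the shift along the tool's x, y, z in cm; "turn": the turn about the tool's z in rad. In form: [{"x": .., "y": .., "z": .., "turn": ..}, ...]. A call has 1 to 5 rows; each row shifts and turns the commanded pose from where the row before left it, along the tool's axes as they then stand; what a row does not reach is not made up. A row lasts 1/10 s, in which the tool goes at most 50 mm and 8.59 degrees, less where a joint would pass 70% of its speed; a pose out of reach is approached as far as the arm can. A call with a gripper value outside its range is refused whole. OPENING is the opening in per cent of the stroke, from 0 (shut) to 100 (fully open), set as the call begins (- or left out, the last holds). The fingers move at their own pace and stop on an object; the grip force is fixed at half the most. Time passes only in rows, so rows that do not move let the fingers close. It gives the time, the measured TCP pose, the force, the opening and the grip force at its end, in the units of the state.
- manip.state(): the state, without advancing time (a new reading comes with each control period).
- manip.grab_frame(name): name is "side" or "top" or "wrist"; returns (picture, depth): 400x640x3 uint8, red, green, blue; 400x640 float32, m along the optical axis (not along the pixel's ray), 0 where there is no reading.
- manip.camera_model(name): a dict with "mtx" (3x3 intrinsics, pixels), "world_to_cam" (4x4, takes a point from world to camera coordinates). Camera axes: x right, y down, z forward; pixel columns grow to the right and rows downward; lengths in m; the calibration is good to about 2 mm. A picture is of the moment at which its call begins: read the wrist's pose just before it. camera_model takes no time and is no camera call; for the wrist camera it gives the pose at the moment of the call.
- manip.job_done(): hands the job in; it is judged then, once.
The state is a dict: "time": time; "joint_pos": joint angles; "joint_vel": joint speeds; "joint_efforts": joint torques, N m; "tool_pos": TCP position; "tool_rot": TCP orientation; "contact_force": force on the tool from outside, world axes, zero at the start; "ft_torque": the same for the moment, N m; "gripper_width": opening from 0.0 (shut) to 1.0 (fully open); "grasp_force": force on a finger pad.
Only numpy, scipy, OpenCV 4.12 (cv2) and the standard library are available. Lean on these libraries where they do the work, as an engineer would, in place of code of your own. Each camera call takes 0.05 s, during which the arm holds its last target. There are 200 camera calls.

## Working session

There is one attempt and no reset: what is moved stays moved. The work goes in short steps, Python scripts to look and compute and a shell command to move; the robot and the scene stay as the last step left them, time stands still between calls to the robot, and variables do not carry over. Pictures are saved under pics/ and viewed, at most 10 in all, crops included, and the job is handed in when it is done.

```bash
mkdir -p pics; cat > h.py <<'E'
from plant import manip
import numpy as np, cv2
def snap(n,f):
    m=manip.camera_model(n); p,d=manip.grab_frame(n)
    cv2.imwrite(f'pics/{f}.png',p[:,:,::-1]); np.savez(f'{f}.npz',p=p,d=d,K=m['mtx'],T=m['world_to_cam'])
def atz(f,u,v,z):
    q=np.load(f+'.npz'); Ti=np.linalg.inv(q['T']); r=Ti[:3,:3]@np.linalg.inv(q['K'])@[u,v,1]; o=Ti[:3,3]
    return o+r*(z-o[2])/r[2]
def dep(f,u,v):
    q=np.load(f+'.npz'); Ti=np.linalg.inv(q['T']); d=q['d'][int(v),int(u)]
    return Ti[:3,:3]@(np.linalg.inv(q['K'])@[u,v,1]*d)+Ti[:3,3]
E
python3 - <<'E'
from h import *
snap('top','top0'); snap('side','side0')
s=manip.state(); print(s['time'],s['tool_pos'],s['tool_rot'],manip.grip_point_offset)
E
```

```text
0.1 [0.25501336 0.5699934  0.2301822 ] [-3.07834568e-04  2.08862950e-01  9.77944480e-01 -8.76527157e-04] 0.0187
```

View pics/top0.png

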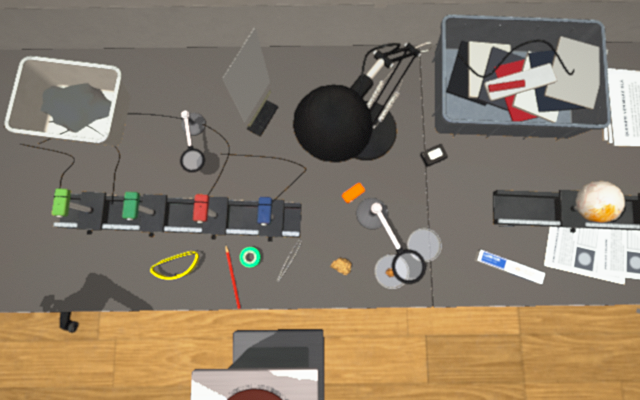

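View pics/side0.png

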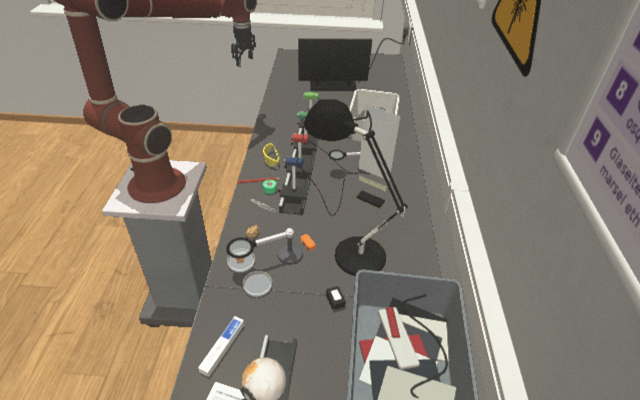

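The top view shows the larger magnifier with its pivot near (376,208) and lens near (408,266). The stone dish is near (391,271), the empty dish near (424,245) and the bare stone near (342,266). The smaller look-alike is at (190,135).

```bash
python3 - <<'E'
from h import *
p=cv2.imread('pics/top0.png')[190:300,325:455]; cv2.imwrite('pics/c0.png',cv2.resize(p,None,fx=6,fy=5.4,interpolation=cv2.INTER_CUBIC)[:600,:780])
p=cv2.imread('pics/side0.png')[215:305,210:320]; cv2.imwrite('pics/c1.png',cv2.resize(p,None,fx=6,fy=6,interpolation=cv2.INTER_CUBIC))
for n,u,v,z in [('piv',376,208,.114),('lens',408,266,.1),('stone',391,271,.015),('dish',391,271,0),('empty',424,245,.01),('bare',342,266,.015)]: print(n,atz('top0',u,v,z),dep('top0',u,v))
E
```

```text
piv [ 0.54532307 -0.30718549  0.114     ] [ 0.54554602 -0.30738043  0.11243534]
lens [ 0.40537369 -0.38123665  0.1       ] [ 0.4053144  -0.3804247   0.10427106]
stone [ 0.3943232  -0.35284096  0.015     ] [ 0.39431017 -0.35228709  0.01862904]
dish [ 0.39437707 -0.3551303   0.        ] [ 0.39431017 -0.35228709  0.01862904]
empty [ 0.4605255  -0.44276601  0.01      ] [ 0.46117733 -0.44527582 -0.0010409 ]
bare [ 0.40870777 -0.22631809  0.015     ] [ 0.40855024 -0.22585451  0.02503852]
```

View pics/c0.png

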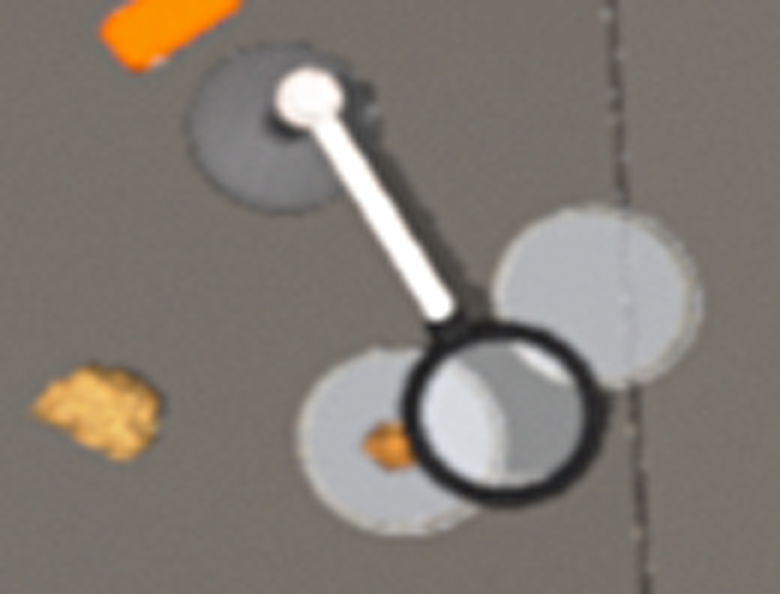

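View pics/c1.png

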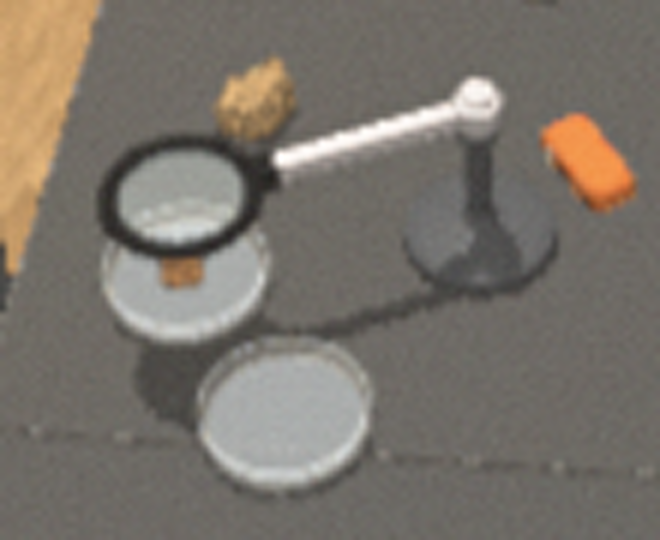

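Side crop: the lens frame is centred near crop (180,195) and the stone near (183,268), in the dish under the lens's near edge. Top crop: hub (309,97), lens (506,413), dish centre (402,441). The lens has to swing about 0.17 rad toward +y, so I push from the −y side. First I turn the tool and shut the gripper.

```bash
python3 -m crank '[{"turn":0.149},{"turn":0.149},{"turn":0.149},{"turn":0.149},{"turn":0.149}]' 0 | tail -1
python3 -m crank '[{"turn":0.149},{"turn":0.149},{"turn":0.149},{"turn":0.149},{"turn":0.149}]' >/dev/null
python3 -m crank '[{"turn":0.149},{"turn":0.149},{"turn":0.149},{"turn":0.149},{"turn":0.149}]'
python3 - <<'E'
from h import *
from scipy.spatial.transform import Rotation as R
s=manip.state(); print(s['time'],s['joint_pos'],R.from_quat(np.roll(s['tool_rot'],-1)).as_matrix().round(3))
f='top0'
P=atz(f,376.5,208,.114);L=atz(f,409.2,266.4,.1);S=atz(f,391.5,272,.012);D=atz(f,392,271.7,.01)
print(P,L,S,D); f='side0'
print('side',atz(f,210+478/6,215+100/6,.114),atz(f,210+181/6,215+196/6,.1),atz(f,210+183/6,215+268/6,.012),atz(f,210+186/6,215+268/6,.01))
E
```

```text
0.1 [ 1.03099409e+00  5.32999142e-02  1.61415356e+00  1.55873441e-05
  1.47599713e+00 -1.18979297e-01] [[-0.913  0.409 -0.001]
 [ 0.409  0.913 -0.002]
 [ 0.    -0.002 -1.   ]]
[ 0.54530751 -0.30839942  0.114     ] [ 0.4043862  -0.38408055  0.1       ] [ 0.39175984 -0.35449562  0.012     ] [ 0.39251482 -0.35613152  0.01      ]
side [ 0.54823163 -0.31859907  0.114     ] [ 0.4052835  -0.38536752  0.1       ] [ 0.39318182 -0.35783224  0.012     ] [ 0.39426768 -0.35600394  0.01      ]schema error: expected keys x, y, z, turn
schema error: expected keys x, y, z, turn
schema error: expected keys x, y, z, turn
```

```bash
python3 -m crank '[{"x":0,"y":0,"z":0,"turn":0.149},{"x":0,"y":0,"z":0,"turn":0.149},{"x":0,"y":0,"z":0,"turn":0.149},{"x":0,"y":0,"z":0,"turn":0.149},{"x":0,"y":0,"z":0,"turn":0.149}]' 0
python3 -m crank '[{"x":0,"y":0,"z":0,"turn":0.149},{"x":0,"y":0,"z":0,"turn":0.149},{"x":0,"y":0,"z":0,"turn":0.149},{"x":0,"y":0,"z":0,"turn":0.149},{"x":0,"y":0,"z":0,"turn":0.149}]' >/dev/null
python3 -m crank '[{"x":0,"y":0,"z":0,"turn":0.149},{"x":0,"y":0,"z":0,"turn":0.149},{"x":0,"y":0,"z":0,"turn":0.149},{"x":0,"y":0,"z":0,"turn":0.149},{"x":0,"y":0,"z":0,"turn":0.149}]'
python3 - <<'E'
from h import *
from scipy.spatial.transform import Rotation as R
s=manip.state(); print(s['time'],s['joint_pos'],R.from_quat(np.roll(s['tool_rot'],-1)).as_matrix().round(3))
E
```

```text
time: 0.6
tool_pos: [0.2551, 0.5702, 0.2305]
tool_rot: [0.0, 0.553, 0.833, -0.001]
contact_force: [-0.8, -0.0, -0.1]
gripper_width: 0.144
grasp_force: 0.0
time: 1.6
tool_pos: [0.2551, 0.5701, 0.2306]
tool_rot: [0.0, 0.971, 0.238, -0.0]
contact_force: [-0.1, -0.8, -0.3]
gripper_width: 0.002
grasp_force: 0.0
1.6 [ 1.03101336e+00  5.30900050e-02  1.61375510e+00 -1.47172626e-05
  1.47599711e+00  2.12213076e+00] [[ 0.887  0.461 -0.001]
 [ 0.461 -0.887 -0.001]
 [-0.001  0.001 -1.   ]]
```

```bash
python3 -m crank '[{"x":-1.16,"y":4.74,"z":0,"turn":0},{"x":-1.16,"y":4.74,"z":0,"turn":0},{"x":-1.16,"y":4.74,"z":0,"turn":0},{"x":-1.16,"y":4.74,"z":0,"turn":0},{"x":-1.16,"y":4.74,"z":0,"turn":0}]'
python3 -m crank '[{"x":-1.16,"y":4.74,"z":0,"turn":0},{"x":-1.16,"y":4.74,"z":0,"turn":0},{"x":-1.16,"y":4.74,"z":0,"turn":0},{"x":-1.16,"y":4.74,"z":0,"turn":0},{"x":-1.16,"y":4.74,"z":0,"turn":0}]'
python3 -m crank '[{"x":-1.16,"y":4.74,"z":0,"turn":0},{"x":-1.16,"y":4.74,"z":0,"turn":0},{"x":-1.16,"y":4.74,"z":0,"turn":0},{"x":-1.16,"y":4.74,"z":0,"turn":0},{"x":-1.16,"y":4.74,"z":0,"turn":0}]'
python3 - <<'E'
from h import *
from scipy.spatial.transform import Rotation as R
s=manip.state(); print(s['time'],s['joint_pos'],R.from_quat(np.roll(s['tool_rot'],-1)).as_matrix().round(3))
d=np.array([.487,-.3795,.23])-s['tool_pos']; print(R.from_quat(np.roll(s['tool_rot'],-1)).inv().apply(d))
E
```

```text
time: 2.1
tool_pos: [0.3144, 0.3319, 0.2307]
tool_rot: [0.0, 0.971, 0.241, -0.0]
contact_force: [0.3, -0.3, 0.7]
gripper_width: -0.002
grasp_force: 0.0
time: 2.6
tool_pos: [0.3738, 0.0953, 0.231]
tool_rot: [0.0, 0.971, 0.241, 0.0]
contact_force: [1.1, -0.2, 0.0]
gripper_width: 0.004
grasp_force: 0.0
time: 3.1
tool_pos: [0.4332, -0.1416, 0.231]
tool_rot: [-0.0, 0.971, 0.24, 0.0]
contact_force: [0.9, 0.1, 0.6]
gripper_width: 0.003
grasp_force: 0.0
3.1 [-4.79664954e-01 -3.71962886e-01  1.99056506e+00  2.81519745e-04
  1.52297062e+00  6.06114697e-01] [[ 0.885  0.466  0.   ]
 [ 0.466 -0.885  0.   ]
 [ 0.    -0.    -1.   ]]
[-0.06330615  0.23553463  0.00095538]
```

```bash
python3 -m crank '[{"x":-1.27,"y":4.7,"z":0,"turn":0},{"x":-1.27,"y":4.7,"z":0,"turn":0},{"x":-1.27,"y":4.7,"z":0,"turn":0},{"x":-1.27,"y":4.7,"z":0,"turn":0},{"x":-1.27,"y":4.7,"z":0,"turn":0}]'
python3 - <<'E'
from h import *
snap('wrist','w0'); s=manip.state(); print(s['time'],s['tool_pos'])
for n,p in dict(P=[.5453,-.3084,.114],L=[.4044,-.384,.1],S=[.392,-.3555,.02]).items():
    q=np.load('w0.npz'); c=q['T']@[*p,1]; c=q['K']@c[:3]; print(n,c[:2]/c[2])
E
```

```text
time: 3.6
tool_pos: [0.4868, -0.3789, 0.2305]
tool_rot: [-0.0, 0.971, 0.24, -0.0]
contact_force: [1.1, 0.5, 0.5]
gripper_width: 0.004
grasp_force: 0.0
3.65 [ 0.48707092 -0.38521659  0.22904031]
P [268.25705992  81.69803007]
L [279.33075287 269.05776597]
S [259.73302996 232.82710914]
```

View pics/w0.png

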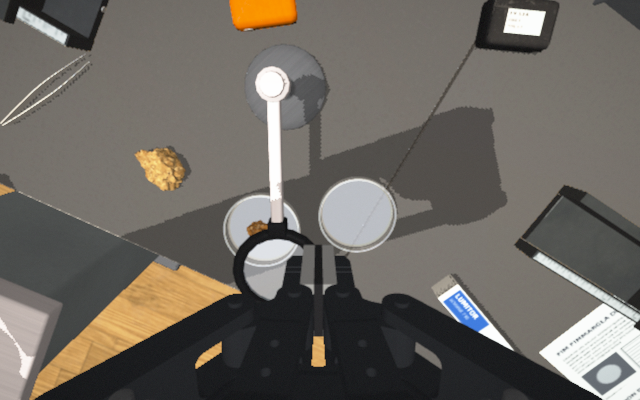

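The wrist view shows the hub at (273,83), lens at about (275,268), the stone dish at (261,230) with the stone at its centre, and the shut fingers to the right of the bar. Going down beside the bar.

```bash
python3 -m crank '[{"x":0,"y":0,"z":3.5,"turn":0},{"x":0,"y":0,"z":3.5,"turn":0},{"x":0,"y":0,"z":3.5,"turn":0},{"x":0,"y":0,"z":3.5,"turn":0},{"x":0,"y":0,"z":0,"turn":0}]'
python3 - <<'E'
from h import *
f='w0'
print('P',atz(f,273,83,.114),'D',atz(f,261,230,.008),'S',atz(f,258,229,.012),'L',atz(f,275,268,.1))
P=np.array([.5453,-.3084]);S=np.array([.392,-.3555]);L=np.array([.4044,-.384])
a=lambda v:np.arctan2(-v[1],-v[0]); print(a(L-P),a(S-P),np.linalg.norm(S-P),np.linalg.norm(L-P))
s=manip.state(); t=s['tool_pos'][:2]; print(t)
for an in(a(L-P),a(S-P)):
  x=np.array([np.cos(an),np.sin(an)]);n=np.array([x[1],-x[0]]);print('along',-(t-P)@x,'off',(t-P)@n)
E
```

```text
time: 4.15
tool_pos: [0.4834, -0.3735, 0.0843]
tool_rot: [-0.005, 0.971, 0.24, -0.003]
contact_force: [-0.8, 0.9, -1.0]
gripper_width: 0.0
grasp_force: 0.0
P [ 0.54610291 -0.311847    0.114     ] D [ 0.39048408 -0.35563431  0.008     ] S [ 0.39176388 -0.35193789  0.012     ] L [ 0.40353045 -0.38006001  0.1       ]
0.4924588845128099 0.2980863336175692 0.16037237916798514 0.15990050031191275
[ 0.48337329 -0.37346971]
along 0.08533270890820224 off 0.028059092981071804
along 0.07830617319819176 off 0.04401280663156128
```

```bash
python3 -m crank '[{"x":0,"y":-0.3,"z":0,"turn":0},{"x":0,"y":-0.3,"z":0,"turn":0},{"x":0,"y":-0.3,"z":0,"turn":0},{"x":0,"y":-0.3,"z":0,"turn":0},{"x":0,"y":-0.2,"z":0,"turn":0}]'
python3 -m crank '[{"x":0,"y":-0.1,"z":0,"turn":0},{"x":0,"y":-0.1,"z":0,"turn":0},{"x":0,"y":-0.1,"z":0,"turn":0},{"x":0,"y":0,"z":0,"turn":0},{"x":0,"y":0,"z":0,"turn":0}]'
python3 - <<'E'
from h import *
snap('top','top1'); s=manip.state(); print(s['time'],s['tool_pos'],s['contact_force'])
p=cv2.imread('pics/top1.png')[195:295,335:455]; cv2.imwrite('pics/c2.png',cv2.resize(p,None,fx=6,fy=6,interpolation=cv2.INTER_CUBIC))
E
```

```text
time: 4.65
tool_pos: [0.4808, -0.3647, 0.0926]
tool_rot: [0.001, 0.971, 0.241, 0.001]
contact_force: [-0.2, 0.9, -0.2]
gripper_width: -0.003
grasp_force: 0.0
time: 5.15
tool_pos: [0.4791, -0.3621, 0.0914]
tool_rot: [0.0, 0.971, 0.24, 0.0]
contact_force: [0.9, -0.5, 0.5]
gripper_width: -0.001
grasp_force: 0.5
5.2 [ 0.47910549 -0.36209071  0.09136067] [ 0.72558125 -0.12686718 -0.19713353]
```

View pics/c2.png

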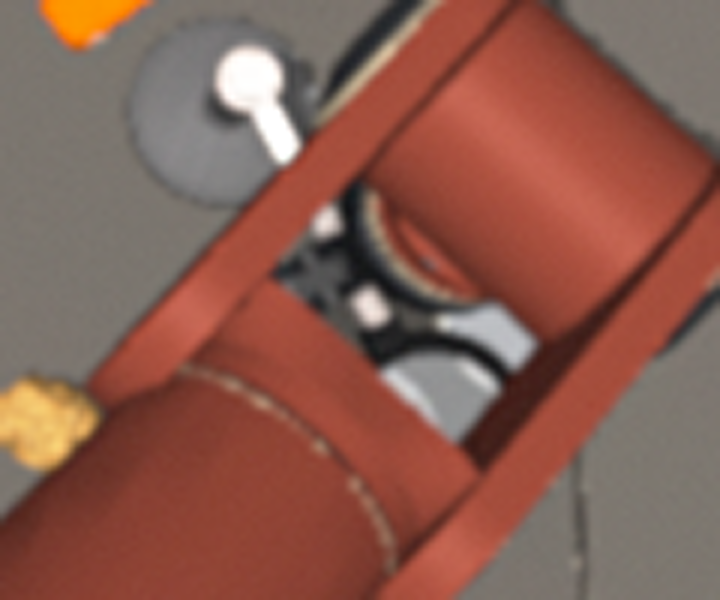

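The top view is blocked by the arm's own links; hub at crop (250,78), and the lens rim is only partly visible. I lower the fingertip a little and look with the wrist camera.

```bash
python3 -m crank '[{"x":0,"y":0.3,"z":0,"turn":0},{"x":0,"y":0,"z":0.6,"turn":0},{"x":0,"y":-0.3,"z":0,"turn":0},{"x":0,"y":0,"z":0,"turn":0},{"x":0,"y":0,"z":0,"turn":0}]'
python3 - <<'E'
from h import *
snap('wrist','w1'); s=manip.state(); print(s['time'],s['tool_pos'],s['contact_force'])
E
```

```text
time: 5.7
tool_pos: [0.4788, -0.3616, 0.085]
tool_rot: [-0.0, 0.971, 0.241, -0.0]
contact_force: [0.9, 0.2, 0.4]
gripper_width: 0.001
grasp_force: 0.0
5.75 [ 0.47894681 -0.36176017  0.08521845] [ 0.5105574   0.34425336 -0.19935416]
```

View pics/w1.png

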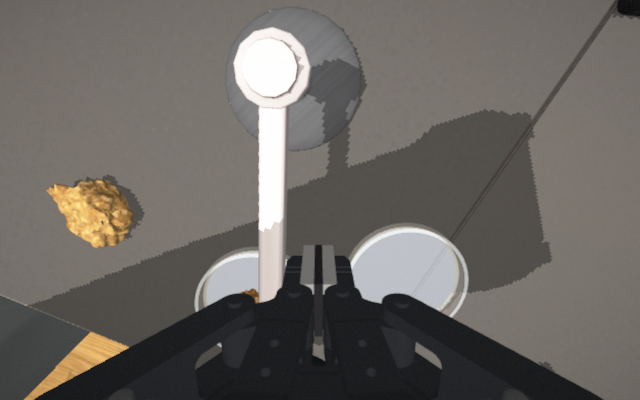

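The close wrist view shows the hub at (270,68), the bar running down at columns 259–286, and the fingertip near column 301, so it has not quite touched. I now measure the bar angle and pivot here.

```bash
cat >> h.py <<'E'
def bar(f,rows=range(125,215,6),c=(200,300)):
    p=np.load(f+'.npz')['p'].astype(int); pts=[]
    for r in rows:
        w=np.where(p[r,c[0]:c[1]].min(1)>175)[0]+c[0]
        if len(w)>8: pts.append(atz(f,w.mean(),r,.107)); last=(r,w.min(),w.max())
    pts=np.array(pts); d=cv2.fitLine(pts[:,:2].astype(np.float32),cv2.DIST_HUBER,0,.01,.01).ravel()
    d=d if d[0]>0 else np.r_[-d[:2],d[2:]]
    return np.arctan2(d[1],d[0]),d[2:],last
E
python3 - <<'E'
from h import *
f='w1'; print('hub',atz(f,270,67,.114)); a,c,l=bar(f); print(a,c,l)
P=atz(f,270,67,.114)[:2]; print('perp dist hub to line',np.cross([np.cos(a),np.sin(a)],P-c))
print('fingertip left', atz(f,301,258,.1), 'dish arc left', atz(f,195,300,.016))
E
```

```text
hub [ 0.54533118 -0.31076698  0.114     ]
0.43566787 [ 0.5177037  -0.32337308] (209, np.int64(259), np.int64(282))
perp dist hub to line -0.00023068539321025733
fingertip left [ 0.48396104 -0.35225088  0.1       ] dish arc left [ 0.37861395 -0.31509058  0.016     ]<stdin>:3: DeprecationWarning: Arrays of 2-dimensional vectors are deprecated. Use arrays of 3-dimensional vectors instead. (deprecated in NumPy 2.0)
```

```bash
python3 -m crank '[{"x":0,"y":-0.2,"z":0,"turn":0},{"x":0,"y":-0.2,"z":0,"turn":0},{"x":0,"y":-0.2,"z":0,"turn":0},{"x":0,"y":-0.2,"z":0,"turn":0},{"x":0,"y":-0.2,"z":0,"turn":0}]'
python3 -m crank '[{"x":0,"y":0,"z":0,"turn":0},{"x":0,"y":0,"z":0,"turn":0}]'
python3 - <<'E'
from h import *
snap('wrist','w2'); print(bar('w2'),manip.state()['contact_force'])
q=np.load('w2.npz');print(q['p'][200,240:300].min(1))
E
```

```text
time: 6.25
tool_pos: [0.4745, -0.353, 0.0855]
tool_rot: [0.0, 0.971, 0.241, 0.0]
contact_force: [0.9, -0.2, -0.2]
gripper_width: -0.0
grasp_force: 0.5
time: 6.45
tool_pos: [0.4741, -0.3529, 0.0853]
tool_rot: [-0.0, 0.971, 0.241, -0.0]
contact_force: [0.0, -0.3, -0.4]
gripper_width: 0.0
grasp_force: 0.0
(np.float32(0.3524187), array([ 0.51442647, -0.3198986 ], dtype=float32), (209, np.int64(268), np.int64(293))) [-0.52565412 -0.14443837 -0.22711006]
[112 114 113 113 114 112 113 112 113 114 113 113 113 113 114 113 113 113
 113 114 113 113 112 114 113 113 114 113 114 130 221 250 253 254 254 254
 254 254 254 254 254 254 254 254 254 254 254 254 254 253 253 250 242 230
 203 143  93  76  78  77]
```

```bash
python3 -m crank '[{"x":0,"y":-0.2,"z":0,"turn":0},{"x":0,"y":-0.2,"z":0,"turn":0},{"x":0,"y":-0.2,"z":0,"turn":0},{"x":0,"y":0,"z":0,"turn":0},{"x":0,"y":0,"z":0,"turn":0}]'
python3 - <<'E'
from h import *
snap('wrist','w3'); print(bar('w3'),manip.state()['contact_force'])
E
```

```text
time: 7.0
tool_pos: [0.4714, -0.3476, 0.0853]
tool_rot: [-0.0, 0.971, 0.241, -0.0]
contact_force: [-0.6, -0.1, -1.0]
gripper_width: -0.001
grasp_force: 0.0
(np.float32(0.35434082), array([ 0.51138407, -0.3168061 ], dtype=float32), (209, np.int64(273), np.int64(298))) [ 0.12752899  0.36056476 -0.10529471]
```

View pics/w3.png

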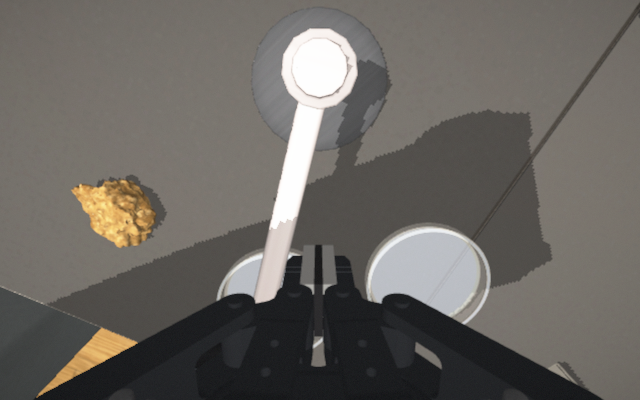

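The bar is tilted now: hub at (320,67), bar at (275,220). My column window clipped it at 300, so I widen it and redo the measurement.

```bash
python3 - <<'E'
from h import *
for f in('w1','w2','w3'): print(bar(f,c=(230,345)))
print(atz('w3',320,67,.114))
E
```

```text
(np.float32(0.43566787), array([ 0.5177037 , -0.32337308], dtype=float32), (209, np.int64(259), np.int64(282)))
(np.float32(0.31459478), array([ 0.5112051, -0.3214529], dtype=float32), (209, np.int64(268), np.int64(293)))
(np.float32(0.24093667), array([ 0.515797  , -0.31758118], dtype=float32), (209, np.int64(273), np.int64(298)))
[ 0.54525867 -0.31068383  0.114     ]
```

```bash
python3 -m crank '[{"x":0,"y":0.5,"z":0,"turn":0},{"x":0,"y":1.0,"z":0,"turn":0},{"x":0,"y":1.0,"z":0,"turn":0},{"x":0,"y":0,"z":-3,"turn":0},{"x":0,"y":0,"z":-4,"turn":0}]' | sed -n 2p
python3 -m crank '[{"x":0,"y":0,"z":-4,"turn":0},{"x":0,"y":0,"z":-4,"turn":0},{"x":0,"y":-4.5,"z":0,"turn":0},{"x":0,"y":-4.5,"z":0,"turn":0},{"x":0,"y":-4.5,"z":0,"turn":0}]' | sed -n 2p
python3 -m crank '[{"x":0,"y":-4.5,"z":0,"turn":0},{"x":0,"y":-4.5,"z":0,"turn":0},{"x":0,"y":-4.5,"z":0,"turn":0},{"x":0,"y":-4.5,"z":0,"turn":0},{"x":0,"y":-4.5,"z":0,"turn":0}]' | sed -n 1,2p
python3 -m crank '[{"x":0,"y":0,"z":0,"turn":0},{"x":0,"y":0,"z":0,"turn":0}]' | sed -n 1,2p
python3 - <<'E'
from h import *
snap('top','top2');snap('side','side2')
p=cv2.imread('pics/top2.png')[195:295,335:455]
q=cv2.imread('pics/side2.png')[215:305,210:320]
cv2.imwrite('pics/c3.png',np.vstack([cv2.resize(p,None,fx=5,fy=3.0,interpolation=cv2.INTER_CUBIC),cv2.resize(q,(600,290),interpolation=cv2.INTER_CUBIC)]))
E
```

```text
tool_pos: [0.4821, -0.3695, 0.1529]
tool_pos: [0.42, -0.2503, 0.236]
time: 8.55
tool_pos: [0.3146, -0.0507, 0.2359]
time: 8.75
tool_pos: [0.3156, -0.0515, 0.2362]
```

View pics/c3.png

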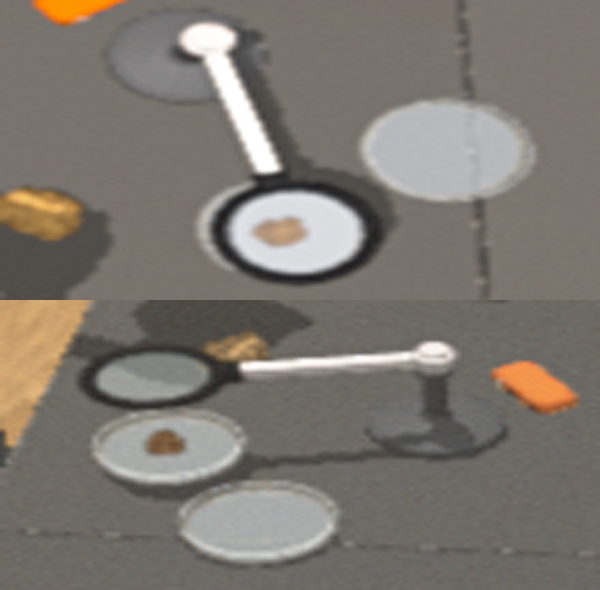

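The top half shows the lens at crop (297,230) with the stone at (280,231) seen through it. The side half shows the lens at (150,376) and the stone at (166,441). Now I refine both numerically.

```bash
python3 - <<'E'
from h import *
def ell(f,box,thr):
    u0,v0,u1,v1=box; p=np.load(f+'.npz')['p'][v0:v1,u0:u1]
    m=(p.max(2)<thr).astype(np.uint8)
    c=max(cv2.findContours(m,cv2.RETR_EXTERNAL,cv2.CHAIN_APPROX_NONE)[0],key=len)
    e=cv2.fitEllipse(cv2.convexHull(c)); return np.add(e[0],[u0,v0]),e[1]
def brown(f,box,k=25):
    u0,v0,u1,v1=box; p=np.load(f+'.npz')['p'][v0:v1,u0:u1].astype(int)
    ys,xs=np.where(p[:,:,0]-p[:,:,2]>k); return np.array([(xs.min()+xs.max())/2+u0,(ys.min()+ys.max())/2+v0]),(np.ptp(xs)+1,np.ptp(ys)+1),np.array([xs.mean()+u0,ys.mean()+v0])
for f,b,bs in(('top2',(372,250,415,292),(382,262,402,282)),('side2',(222,226,252,250),(232,250,250,270))):
    for t in (60,75):
        l=ell(f,b,t); print(f,'lens',l,atz(f,*l[0],.1))
    s=brown(f,bs); print('stone',s)
    for z in(.009,.012,.015): print(atz(f,*s[0],z),atz(f,*s[2],z))
E
```

```text
top2 lens (array([393.97384262, 271.13261414]), (32.52641677856445, 35.923309326171875)) [ 0.39361389 -0.34699867  0.1       ]
top2 lens (array([394.22187042, 270.40133667]), (33.23427200317383, 38.05567169189453)) [ 0.39533964 -0.3476639   0.1       ]
stone (array([390.5, 272. ]), (np.int64(10), np.int64(9)), array([390.7826087 , 272.02898551]))
[ 0.3917968  -0.35235737  0.009     ] [ 0.39171327 -0.35308903  0.009     ]
[ 0.39179243 -0.35190302  0.012     ] [ 0.39170911 -0.35263284  0.012     ]
[ 0.39178805 -0.35144867  0.015     ] [ 0.39170494 -0.35217665  0.015     ]
side2 lens (array([237.96835899, 238.45579815]), (19.156965255737305, 26.705169677734375)) [ 0.39134412 -0.34826875  0.1       ]
side2 lens (array([237.98027802, 237.86819458]), (20.91180419921875, 27.91682243347168)) [ 0.39090062 -0.3458089   0.1       ]
stone (array([240., 259.]), (np.int64(7), np.int64(7)), array([239.87804878, 259.19512195]))
[ 0.3903095  -0.35266806  0.009     ] [ 0.3900774 -0.3535132  0.009    ]
[ 0.39106737 -0.35520944  0.012     ] [ 0.3908359  -0.35605228  0.012     ]
[ 0.39182524 -0.35775081  0.015     ] [ 0.3915944  -0.35859137  0.015     ]
```

Lens is about (0.392,−0.3475) and the stone about (0.3915,−0.353), so I overshot by roughly 5.5 mm, or 0.034 rad. I correct with a small push from the other side.

```bash
python3 -m crank '[{"x":0.12,"y":4.8,"z":0,"turn":0},{"x":0.12,"y":4.8,"z":0,"turn":0},{"x":0.12,"y":4.8,"z":0,"turn":0},{"x":0.12,"y":4.8,"z":0,"turn":0},{"x":0.12,"y":4.8,"z":0,"turn":0}]' | sed -n 2p
python3 -m crank '[{"x":0.12,"y":4.6,"z":0,"turn":0},{"x":0,"y":0,"z":0,"turn":0.124},{"x":0,"y":0,"z":0,"turn":0.124},{"x":0,"y":0,"z":0,"turn":0},{"x":0,"y":0,"z":0,"turn":0}]' | sed -n 2p
python3 - <<'E'
from h import *
from scipy.spatial.transform import Rotation as R
snap('wrist','w4'); s=manip.state(); 
M=R.from_quat(np.roll(s['tool_rot'],-1)); print(s['time'],s['tool_pos'],M.as_matrix().round(3))
print('to pre',M.inv().apply(np.array([.4556,-.3014,.086])-s['tool_pos']))
E
```

```text
tool_pos: [0.4332, -0.2648, 0.2341]
tool_pos: [0.4549, -0.3022, 0.2345]
9.9 [ 0.45488613 -0.3018043   0.23476294] [[ 0.972  0.237 -0.001]
 [ 0.237 -0.972  0.001]
 [-0.001 -0.001 -1.   ]]
to pre [ 8.73694711e-04 -1.11904623e-04  1.48762592e-01]
```

```bash
python3 -m crank '[{"x":0,"y":0,"z":3,"turn":0},{"x":0,"y":0,"z":3,"turn":0},{"x":0,"y":0,"z":3,"turn":0},{"x":0,"y":0,"z":3,"turn":0},{"x":0,"y":0,"z":2.9,"turn":0}]' | sed -n 2p
python3 -m crank '[{"x":0,"y":0,"z":0,"turn":0},{"x":0,"y":0,"z":0,"turn":0},{"x":0,"y":0,"z":0,"turn":0}]' | sed -n 2p
python3 - <<'E'
from h import *
snap('wrist','w5'); p=np.load('w5.npz')['p']
for r in (67,120,150,180,209): 
    w=np.where(p[r].min(1)>175)[0]; print(r,w.min(),w.max(),len(w))
w=[]
E
```

```text
tool_pos: [0.455, -0.3011, 0.0854]
tool_pos: [0.4562, -0.3021, 0.0887]
67 363 434 70
120 381 405 25
150 11 403 26
180 14 401 24
209 379 564 102
```

```bash
python3 -m crank '[{"x":0,"y":0.3,"z":0.2,"turn":0},{"x":0,"y":0.3,"z":0.1,"turn":0},{"x":0,"y":0.3,"z":0,"turn":0},{"x":0,"y":0.2,"z":0,"turn":0},{"x":0,"y":0.2,"z":0,"turn":0}]' | sed -n 2p
python3 -m crank '[{"x":0,"y":0.1,"z":0,"turn":0},{"x":0,"y":0,"z":0,"turn":0},{"x":0,"y":0,"z":0,"turn":0}]' | sed -n 2p
python3 - <<'E'
from h import *
snap('wrist','w6')
for f in('w5','w6'): print(bar(f,c=(340,420)))
E
```

```text
tool_pos: [0.4581, -0.3138, 0.0834]
tool_pos: [0.4584, -0.3148, 0.0832]
(np.float32(0.25047848), array([ 0.5124359 , -0.31820422], dtype=float32), (209, np.int64(379), np.int64(399)))
(np.float32(0.29641896), array([ 0.50942916, -0.32090208], dtype=float32), (209, np.int64(354), np.int64(375)))
```

```bash
python3 -m crank '[{"x":0,"y":-0.5,"z":0,"turn":0},{"x":0,"y":-1,"z":0,"turn":0},{"x":0,"y":-1,"z":-3,"turn":0},{"x":0,"y":0,"z":-4,"turn":0},{"x":0,"y":0,"z":-4,"turn":0}]' | sed -n 2p
python3 -m crank '[{"x":0,"y":0,"z":-4,"turn":0},{"x":-0.5,"y":-4.5,"z":0,"turn":0},{"x":-0.5,"y":-4.5,"z":0,"turn":0},{"x":-0.5,"y":-4.5,"z":0,"turn":0},{"x":-0.5,"y":-4.5,"z":0,"turn":0}]' | sed -n 2p
python3 -m crank '[{"x":-0.5,"y":-4.5,"z":0,"turn":0},{"x":-0.5,"y":-4.5,"z":0,"turn":0},{"x":0,"y":0,"z":0,"turn":0},{"x":0,"y":0,"z":0,"turn":0}]' | sed -n 1,2p
cat > e.py <<'E'
from h import *
def lens(f,box,thr=75):
    u0,v0,u1,v1=box; p=np.load(f+'.npz')['p'][v0:v1,u0:u1]
    m=(p.max(2)<thr).astype(np.uint8)
    cs,h=cv2.findContours(m,cv2.RETR_CCOMP,cv2.CHAIN_APPROX_NONE)
    hole=max([c for c,k in zip(cs,h[0]) if k[3]>=0],key=cv2.contourArea)
    e=cv2.fitEllipse(hole); return np.add(e[0],[u0,v0]),e[1]
def brown(f,box,k=25):
    u0,v0,u1,v1=box; p=np.load(f+'.npz')['p'][v0:v1,u0:u1].astype(int)
    ys,xs=np.where(p[:,:,0]-p[:,:,2]>k); return np.array([xs.mean()+u0,ys.mean()+v0])
for i in '23':
  for f,b,bs in(('top'+i,(372,250,415,292),(382,262,402,282)),('side'+i,(222,226,254,252),(232,252,250,270))):
    l=lens(f,b); s=brown(f,bs); print(f,l,atz(f,*l[0],.1),s,atz(f,*s,.012))
E
python3 - <<'E'
from h import *
snap('top','top3');snap('side','side3')
import e
p=cv2.imread('pics/top3.png')[195:295,335:455]
q=cv2.imread('pics/side3.png')[215:305,210:320]
cv2.imwrite('pics/c4.png',np.vstack([cv2.resize(p,None,fx=5,fy=3.0,interpolation=cv2.INTER_CUBIC),cv2.resize(q,(600,290),interpolation=cv2.INTER_CUBIC)]))
E
```

```text
tool_pos: [0.4517, -0.2889, 0.1937]
tool_pos: [0.3894, -0.1182, 0.2329]
time: 13.0
tool_pos: [0.3593, -0.0342, 0.2332]
top2 (array([393.64385223, 271.97989464]), (28.996015548706055, 30.04459571838379)) [ 0.39161681 -0.34612603  0.1       ] [390.7826087  272.02898551] [ 0.39170911 -0.35263284  0.012     ]
side2 (array([237.52530384, 238.48542023]), (16.574432373046875, 22.906238555908203)) [ 0.39001576 -0.34851319  0.1       ] [239.87804878 259.19512195] [ 0.3908359  -0.35605228  0.012     ]
top3 (array([396.67045212, 271.03171158]), (28.831581115722656, 30.012514114379883)) [ 0.39377155 -0.35348528  0.1       ] [390.7826087  272.02898551] [ 0.39170911 -0.35263284  0.012     ]
side3 (array([237.75288391, 240.32992268]), (16.754087448120117, 22.71589469909668)) [ 0.39221133 -0.35611931  0.1       ] [239.87804878 259.19512195] [ 0.3908359  -0.35605228  0.012     ]
```

View pics/c4.png

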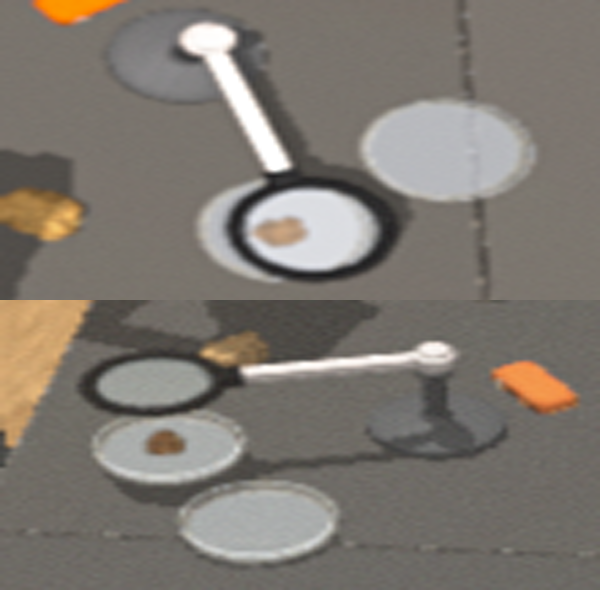

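```bash
python3 -c "
from plant import manip
print(manip.job_done())"
```

```text
the job is handed in; nothing more can be done
None
```

The job is handed in: the lens is centred above the stone in the dish to within about 2–3 mm, measured in both the top and side views, and the finger is well clear. The first push overshot by about 6 mm, so I corrected it with a small push from the other side; the pictures show no sign that the stones or dishes moved.

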